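Load the courier tray with the accepted sample pots

ROBOT

A 7-joint arm with a two-finger parallel gripper is mounted at the origin on the work surface. World frame = base frame: x ahead of the robot, y to its left, z up, the work surface at z = 0. Lengths are in m, angles in rad, forces in N, time in s.
With the tool pointing down it reaches from about 0.4 to 0.85 m from the base axis. Payload 10.4 kg.
Tool frame: the origin (TCP) lies on the centre line of the jaws, within the pads' length; the fingertips stand 11 mm ahead of it and the grasp point (between the pads) lies 8 mm behind it (tip_reach is the distance from the TCP to the fingertips, in m); z points along the fingers, y is the line along which they close (so a half turn about z gives the same grasp; the last joint's range is limited). The gripper opens to 85 mm and grips with 20 to 120 N. Pads are 22 mm wide; open, the fingers measure 114 mm over their backs; the gripper's body (76 mm by 85 mm) begins 54 mm behind the grasp point. The pads swing forward as they close: fully open they stand 13 mm farther back than shut.
Start: joints at [-1.308, 0.332, -0.065, 1.46, 0.022, 1.35, -0.088], TCP at [0.176, 0.6, 0.242] pointing down, gripper open.
Joint ranges: [-2.6, 2.6], [-0.5, 2.12], [-1.47, 1.34], [0.16, 2.42], [-1.27, 4.41], [0.06, 2.06], [-2.6, 2.6]. Speed limits (rad/s): [2.22, 2.22, 2.79, 2.79, 3.14, 3.14, 3.14].

INTERFACE

Orientations are given as a unit quaternion [x, y, z, w].
In Python, from workcell import get_obs, camera, hand_in, tip_reach gives the robot as it stands. The module is installed in compiled form; this text tells all that it offers.
- The arm moves only by the tool move_arm, never from a script. Its argument "plan" is a list of rows, each an object with "delta_pos": the shift along the tool's x, y, z in normalised numbers (1 is 1 m), a list of three; "turn": the turn, a rotation vector about the tool's x, y, z in parts of the range, where 1.0 means pi rad, a list of three; "fingers": the closure, from 0 (fully open) to 1 (shut). A call has 1 to 12 rows; each row is the pose to reach, as a shift and turn from the pose commanded when the call began, along the tool's axes at that moment; what a row does not reach only later rows make up. A row lasts 1/8 s, in which the tool goes at most 62.5 mm and 10.7 degrees, less where a joint would pass 70% of its speed; a pose out of reach is approached as far as the arm can. A shift or turn number past 1, either way, is cut back to 1. A call with a gripper value outside its range is refused whole. The fingers move at their own pace and stop on an object; "force" is the grip in N (left out, the last holds). Time passes only in rows, so rows that repeat a pose let the fingers close. It gives the time, the measured TCP pose, the force, the opening and the grip force at its end, in the units of the state.
- get_obs(): the state, without advancing time (a new reading comes with each control period).
- camera(name): name is "scene" or "top"; returns a dict with "color" (480x640x3 uint8, red, green, blue), "range_z" (480x640 float32, m along the optical axis (not along the pixel's ray), 0 where there is no reading), "fx", "fy", "cx", "cy" (pixels), "k1" (the pictures are not rectified: a ray, as slopes to the right and down, at radius r is drawn at 1 + k1 r^2 times it, then the intrinsics apply), "R" (3x3) and "t" (3): a world point X has camera coordinates R X + t. Camera axes: x right, y down, z forward; pixel columns grow to the right and rows downward; lengths in m; the calibration is good to about 2 mm. A picture is of the moment at which its call begins.
- hand_in(): hands the job in; it is judged then, once.
The state is a dict: "clock": time; "joint_pos": joint angles; "joint_velocities": joint speeds; "tau": joint torques, N m; "position": TCP position; "ee_rot": TCP orientation; "ft_force": force on the tool from outside, world axes, zero at the start; "torque": the same for the moment, N m; "grip_width": opening from 0.0 (shut) to 1.0 (fully open); "grasp_force": force on a finger pad.
Only numpy, scipy, OpenCV 4.12 (cv2) and the standard library are available. Lean on these libraries where they do the work, as an engineer would, in place of code of your own. Each camera call takes 0.05 s, during which the arm holds its last target. There are 200 camera calls.

TASK

Load the courier tray: stand each of the four sample pots with a plain red, yellow, green or blue cap upright in the tray's bin of its own colour, lowering it in gently rather than dropping it. The two pots whose caps carry a white cross are rejected samples: leave them standing where they are, and tip no pot over.

Things in the scene. Friction and masses are not known exactly. Their poses are not given: they have to be found in the camera images.
- pot_red: Frosted white screw-cap sample pot standing on the bench, 78 mm tall: round body 41 mm across with paper label; red screw cap 46 mm across from 60 to 78 mm above its underside, plain with no mark. 50 to 100 g. Origin: centre of its underside, z up. Goes into the red bin. Its neighbours (pots, and rolls or a loose cap under 25 mm tall) stand 70 mm or more away, centre to centre.
- pot_yellow: Frosted white screw-cap sample pot standing on the bench, 78 mm tall: round body 41 mm across with paper label; yellow screw cap 46 mm across from 60 to 78 mm above its underside, plain with no mark. 50 to 100 g. Origin: centre of its underside, z up. Goes into the yellow bin. Its neighbours (pots, and rolls or a loose cap under 25 mm tall) stand 70 mm or more away, centre to centre.
- pot_green: Frosted white screw-cap sample pot standing on the bench, 78 mm tall: round body 41 mm across with paper label; green screw cap 46 mm across from 60 to 78 mm above its underside, plain with no mark. 50 to 100 g. Origin: centre of its underside, z up. Goes into the green bin. Its neighbours (pots, and rolls or a loose cap under 25 mm tall) stand 70 mm or more away, centre to centre.
- pot_blue: Frosted white screw-cap sample pot standing on the bench, 78 mm tall: round body 41 mm across with paper label; blue screw cap 46 mm across from 60 to 78 mm above its underside, plain with no mark. 50 to 100 g. Origin: centre of its underside, z up. Goes into the blue bin. Its neighbours (pots, and rolls or a loose cap under 25 mm tall) stand 70 mm or more away, centre to centre.
- bin_red: Red square open bin, fixed, one of four in a 2 by 2 block (82 mm pitch, any order) filling a low white fixed tray (190 mm square, grey grips on two sides, rim 30 mm above the bench). 76 mm square outside, 70 inside, walls 3 thick and 26 tall, floor 3 thick. Origin: centre of its underside, 5 mm above the bench (inner floor at 8 mm, rim at 31 mm); x, y along its sides, z up.
- bin_yellow: Yellow square open bin, fixed, one of four in a 2 by 2 block (82 mm pitch, any order) filling a low white fixed tray (190 mm square, grey grips on two sides, rim 30 mm above the bench). 76 mm square outside, 70 inside, walls 3 thick and 26 tall, floor 3 thick. Origin: centre of its underside, 5 mm above the bench (inner floor at 8 mm, rim at 31 mm); x, y along its sides, z up.
- bin_green: Green square open bin, fixed, one of four in a 2 by 2 block (82 mm pitch, any order) filling a low white fixed tray (190 mm square, grey grips on two sides, rim 30 mm above the bench). 76 mm square outside, 70 inside, walls 3 thick and 26 tall, floor 3 thick. Origin: centre of its underside, 5 mm above the bench (inner floor at 8 mm, rim at 31 mm); x, y along its sides, z up.
- bin_blue: Blue square open bin, fixed, one of four in a 2 by 2 block (82 mm pitch, any order) filling a low white fixed tray (190 mm square, grey grips on two sides, rim 30 mm above the bench). 76 mm square outside, 70 inside, walls 3 thick and 26 tall, floor 3 thick. Origin: centre of its underside, 5 mm above the bench (inner floor at 8 mm, rim at 31 mm); x, y along its sides, z up.
- void_red: Frosted white screw-cap sample pot standing on the bench, 78 mm tall: round body 41 mm across with paper label; red screw cap 46 mm across from 60 to 78 mm above its underside with a white diagonal cross on its top. 50 to 100 g. Origin: centre of its underside, z up. Rejected sample: same pot as the plain red-capped one but for the cross; it stays where it is.
- void_blue: Frosted white screw-cap sample pot standing on the bench, 78 mm tall: round body 41 mm across with paper label; blue screw cap 46 mm across from 60 to 78 mm above its underside with a white diagonal cross on its top. 50 to 100 g. Origin: centre of its underside, z up. Rejected sample: same pot as the plain blue-capped one but for the cross; it stays where it is.

How it is judged:
By the outcome, as a careful person would: the job done as asked, in the order asked, and still so for the second after the job is handed in, with the robot touching nothing.
It also fails if it takes over 102 s, if anything falls off the work surface, if the arm or the gripper's body presses on something with over 40 N, if the wrist force passes 120 N, or if a joint passes its speed limit or range.

## Working session

There is one attempt and no reset: what is moved stays moved. The work goes in short steps, Python scripts to look and compute and a tool call to move; the robot and the scene stay as the last step left them, time stands still between calls to the robot, and variables do not carry over. Pictures are saved under pics/ and viewed, at most 14 in all, crops included, and the job is handed in when it is done.

Besides the shell and the picture viewer there is one more tool, called after "Request:" as name([rows], argument=value, ...), one row to a line, values as JSON. move_arm: Moves the arm, as the interface text tells. Its arguments: {"type":"object","properties":{"plan":{"type":"array","items":{"type":"object","properties":{"delta_pos":{"type":"array","items":{"type":"number"}},"turn":{"type":"array","items":{"type":"number"}},"fingers":{"type":"number"}}}},"force":{"type":"number"}},"required":["plan"]}

```bash
mkdir -p pics; python3 - <<'E'
from workcell import get_obs, camera, tip_reach
import cv2, pickle
o=get_obs(); print(o, tip_reach)
for n in("top","scene"):
    c=camera(n); cv2.imwrite(f"pics/{n}0.png",c["color"][:,:,::-1]); pickle.dump(c,open(n+"0.pkl","wb"))
    print(n,{k:v for k,v in c.items() if k not in("color","range_z")})
E
```

```text
{'clock': 0.0, 'joint_pos': array([-1.30760246,  0.33284762, -0.06471923,  1.46093775,  0.02160325,
        1.34988051, -0.08850865]), 'joint_velocities': array([ 1.42658264e-03, -1.85936694e-04, -6.10173381e-04,  3.61125625e-04,
       -3.75173775e-04, -4.66308527e-04, -5.64985144e-05]), 'tau': array([ 1.77042261e-04, -6.25470543e+01,  4.93981526e-02, -3.91586065e+01,
        1.63134676e-02,  1.04880048e-02, -1.43549590e-05]), 'position': array([0.17609415, 0.5993127 , 0.24153281]), 'ee_rot': array([ 1.42395664e-01,  9.89809578e-01, -6.85366529e-04, -6.79882184e-05]), 'ft_force': array([ 0.30733123, -1.08490781, -0.1469636 ]), 'torque': array([-0.00850181, -0.05384567, -0.0122012 ]), 'grasp_force': 0.0, 'grip_width': 0.9987386032179417} 0.011
top {'fx': 491.6391403587145, 'fy': 491.6391403587145, 'cx': 315.3011651014254, 'cy': 246.3707721974544, 'k1': -0.11668655543593491, 'R': array([[-0.01730979, -0.99969815, -0.01743477],
       [-0.99485904,  0.01896091, -0.09947847],
       [ 0.09977902,  0.01562319, -0.99488696]]), 't': array([-0.00161559,  0.57998082,  1.02240508])}
scene {'fx': 479.502554760259, 'fy': 479.502554760259, 'cx': 315.17662446230383, 'cy': 238.39925059446756, 'k1': -0.06824657798042418, 'R': array([[ 0.86353129,  0.50385683, -0.02102397],
       [ 0.28323451, -0.51906895, -0.8064401 ],
       [-0.41724324,  0.69043155, -0.59094192]]), 't': array([-0.46609926, -0.13489964,  1.18339455])}
```

View pics/top0.png

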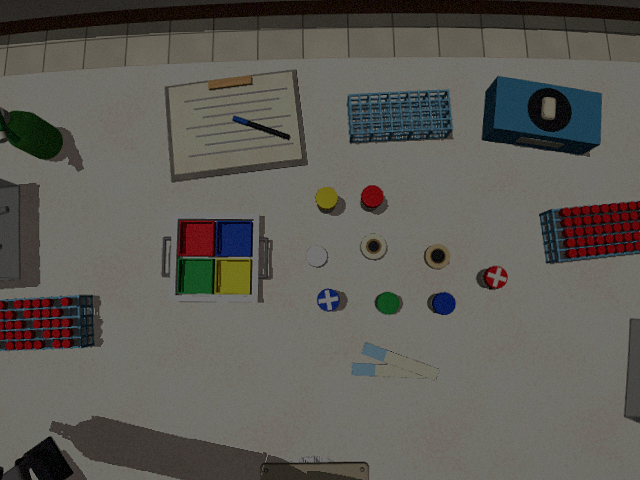

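View pics/scene0.png

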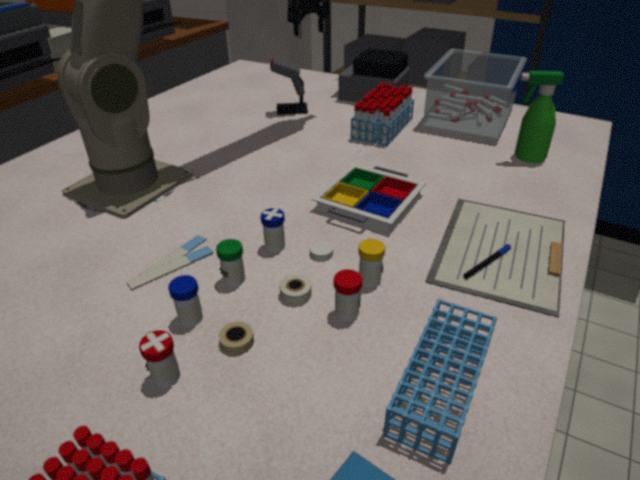

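The top view shows plain pots at yellow (327,198), red (372,197), green (388,303) and blue (444,304). The crossed pots are at (495,278) and (329,300). The bins are red (197,238), blue (234,238), green (196,276) and yellow (234,277).

```bash
cat >h.py <<'E'
import numpy as np, cv2
def world(c):
    h,w=c["range_z"].shape
    v,u=np.mgrid[0:h,0:w].astype(np.float32)
    K=np.array([[c["fx"],0,c["cx"]],[0,c["fy"],c["cy"]],[0,0,1]])
    p=cv2.undistortPoints(np.stack([u.ravel(),v.ravel()],1)[:,None].astype(np.float64),K,np.array([c["k1"],0,0,0,0])).reshape(h,w,2)
    X=np.dstack([p,np.ones((h,w))])*c["range_z"][...,None]
    return (X-c["t"])@c["R"], np.dstack([p,np.ones((h,w))])@c["R"], -c["R"].T@c["t"]
E
python3 - <<'E'
import pickle,numpy as np,cv2
from h import world
for n in ("top","scene"):
    c=pickle.load(open(n+"0.pkl","rb")); W,D,o=world(c)
    if n=="top":
        px=dict(yellow=(327,198),red=(372,197),green=(388,303),blue=(444,304),vred=(495,278),vblue=(329,300),roll1=(373,247),roll2=(437,257),cap=(317,256))
    else:
        px=dict(yellow=(371,246),red=(348,280),green=(230,247),blue=(184,285),vred=(157,342),vblue=(273,214))
    for k,(u,v) in px.items():
        w=W[v-22:v+23,u-22:u+23].reshape(-1,3)
        zt=w[:,2]
        m=(np.abs(zt-.078)<.006) if k not in("roll1","roll2","cap") else (zt>.01)&(zt<.035)
        q=w[m]; 
        if len(q)<8: print(n,k,"few",zt.max());continue
        (x,y),r=cv2.minEnclosingCircle(q[:,:2].astype(np.float32))
        print(n,k,q.mean(0).round(4),"circ",round(x,4),round(y,4),round(r,4),len(q))
    if n=="top":
        hsv=cv2.cvtColor(c["color"],cv2.COLOR_RGB2HSV)
        for k,(u,v) in dict(red=(197,238),blue=(234,238),green=(196,276),yellow=(234,277)).items():
            hh=hsv[v,u,0].astype(int)
            m=(np.abs((hsv[...,0].astype(int)-hh+90)%180-90)<10)&(hsv[...,1]>110)&(hsv[...,2]>25)
            mm=np.zeros_like(m);mm[v-26:v+27,u-26:u+27]=1
            q=W[m&mm]; f=q[q[:,2]<.014]
            r=cv2.minAreaRect(q[:,:2].astype(np.float32)); f_=cv2.minAreaRect(f[:,:2].astype(np.float32))
            print("bin",k,np.round(r[0],4),np.round(r[1],4),round(r[2],1),"floor",np.round(f_[0],4),np.round(f_[1],4),np.median(f[:,2]).round(4))
E
```

```text
top yellow [ 0.6752 -0.0375  0.0781] circ 0.676 -0.0377 0.0238 389
top red [ 0.6776 -0.1323  0.0779] circ 0.6783 -0.1326 0.0239 394
top green [ 0.457  -0.1569  0.0776] circ 0.4571 -0.1567 0.0232 394
top blue [ 0.4551 -0.2714  0.0779] circ 0.455 -0.2721 0.0235 400
top vred [ 0.5051 -0.3814  0.0777] circ 0.506 -0.3821 0.0239 391
top vblue [ 0.4662 -0.0368  0.0781] circ 0.466 -0.0369 0.0235 406
top roll1 [ 0.5782 -0.1365  0.0238] circ 0.5789 -0.1366 0.0279 535
top roll2 [ 0.5549 -0.2753  0.0188] circ 0.5553 -0.2758 0.0282 515
top cap [ 0.5603 -0.0137  0.0159] circ 0.5604 -0.0136 0.0229 348
bin red [0.5693 0.1244] [0.3466 0.0953] 73.7 floor [0.6083 0.2458] [0.0746 0.0762] 0.0082
bin blue [0.5693 0.0817] [0.2742 0.0952] 68.6 floor [0.6026 0.1667] [0.0676 0.0688] 0.0083
bin green [0.5176 0.1307] [0.3211 0.0755] 88.2 floor [0.5191 0.251 ] [0.0752 0.0756] 0.0082
bin yellow [0.5166 0.0912] [0.2425 0.0743] 87.9 floor [0.5188 0.1705] [0.0839 0.0696] 0.0082
scene yellow [ 0.6785 -0.0401  0.0777] circ 0.6766 -0.0356 0.0251 391
scene red [ 0.68   -0.1345  0.0776] circ 0.6785 -0.1322 0.0241 498
scene green [ 0.4606 -0.1598  0.0776] circ 0.4579 -0.1577 0.0245 393
scene blue [ 0.4575 -0.2745  0.0774] circ 0.4556 -0.2729 0.0236 490
scene vred [ 0.5082 -0.3844  0.0778] circ 0.5066 -0.3826 0.024 706
scene vblue [ 0.4697 -0.0397  0.0779] circ 0.4673 -0.0369 0.0242 304
```

```bash
python3 - <<'E'
import pickle,numpy as np,cv2
from h import world
c=pickle.load(open("top0.pkl","rb")); W,D,o=world(c)
cv2.imwrite("pics/tray.png",cv2.convertScaleAbs(cv2.resize(c["color"][205:315,150:285,::-1],None,fx=5,fy=5,interpolation=cv2.INTER_CUBIC),alpha=1.5))
P=o+D*((.031-o[2])/D[...,2])[...,None]
np.save("P31.npy",P)
E
```

```text
(no output)
```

View pics/tray.png

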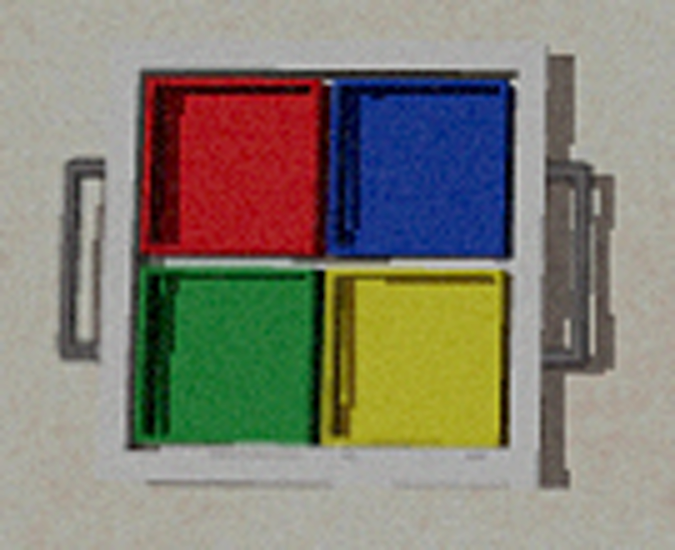

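The crop shows the corners of the bin block at rim height: TL (143,77), TR (513,80), BR (508,446), BL (135,444).

```bash
python3 - <<'E'
import numpy as np
P=np.load("P31.npy")
from scipy.ndimage import map_coordinates as mc
q=np.array([[143,77],[513,80],[508,446],[135,444]])
uv=(q+.5)/5-.5+[150,205]
w=np.stack([mc(P[...,k],[uv[:,1],uv[:,0]],order=1) for k in(0,1)],1)
print(w.round(4)); c=w.mean(0); print(c, np.linalg.norm(np.roll(w,-1,0)-w,axis=1))
ex=(w[0]-w[3])+(w[1]-w[2]); ey=(w[0]-w[1])+(w[3]-w[2])
a=np.arctan2(ex[1],ex[0]); b=np.arctan2(-ey[0],ey[1]); print(np.degrees([a,b]))
t=(a+b)/2; R=np.array([[np.cos(t),-np.sin(t)],[np.sin(t),np.cos(t)]])
for n,s in dict(red=(1,1),blue=(1,-1),green=(-1,1),yellow=(-1,-1)).items(): print(n,(c+R@(np.array(s)*.041)).round(4))
from workcell import get_obs
from scipy.spatial.transform import Rotation as Ro
print(Ro.from_quat(get_obs()["ee_rot"]).as_matrix().round(4))
E
```

```text
[[0.643  0.2853]
 [0.638  0.1228]
 [0.481  0.1258]
 [0.4839 0.2873]]
[0.56147668 0.20531059] [0.16256148 0.15710639 0.16158473 0.15917682]
[-0.89994382 -1.393883  ]
red [0.6033 0.2455]
blue [0.6016 0.1635]
green [0.5213 0.2471]
yellow [0.5197 0.1651]
[[-9.594e-01  2.819e-01 -3.000e-04]
 [ 2.819e-01  9.594e-01 -1.200e-03]
 [-1.000e-04 -1.200e-03 -1.000e+00]]
```

The manual's scale: turns go in shares of pi rad. Converting my numbers, 1.285 rad / 3.1416 = 0.409.

Request:
move_arm([
  {"delta_pos":[-0.03,-0.02,0],"turn":[0,0,0.0223],"fingers":0},
  {"delta_pos":[-0.08,-0.058,0],"turn":[0,0,0.0573],"fingers":0},
  {"delta_pos":[-0.13,-0.094,0],"turn":[0,0,0.0955],"fingers":0},
  {"delta_pos":[-0.18,-0.13,0],"turn":[0,0,0.1305],"fingers":0},
  {"delta_pos":[-0.23,-0.167,0],"turn":[0,0,0.1687],"fingers":0},
  {"delta_pos":[-0.28,-0.203,0],"turn":[0,0,0.2037],"fingers":0},
  {"delta_pos":[-0.33,-0.24,0],"turn":[0,0,0.2419],"fingers":0},
  {"delta_pos":[-0.38,-0.276,0],"turn":[0,0,0.2769],"fingers":0},
  {"delta_pos":[-0.43,-0.312,0],"turn":[0,0,0.3151],"fingers":0},
  {"delta_pos":[-0.48,-0.348,0],"turn":[0,0,0.3501],"fingers":0},
  {"delta_pos":[-0.53,-0.385,0],"turn":[0,0,0.3883],"fingers":0},
  {"delta_pos":[-0.56,-0.407,0],"turn":[0,0,0.409],"fingers":0},
], force=40)

```text
clock: 1.6
position: [0.5998, 0.048, 0.242]
ee_rot: [0.709, 0.705, -0.0, 0.0]
ft_force: [-0.4, -0.1, -0.2]
grip_width: 0.997
grasp_force: 0.0
```

Request:
move_arm([
  {"delta_pos":[-0.04,0.036,0.02],"turn":[0,0,0],"fingers":0},
  {"delta_pos":[-0.075,0.068,0.04],"turn":[0,0,0],"fingers":0},
  {"delta_pos":[-0.085,0.0765,0.07],"turn":[0,0,0],"fingers":0},
  {"delta_pos":[-0.085,0.0765,0.1],"turn":[0,0,0],"fingers":0},
  {"delta_pos":[-0.085,0.0765,0.13],"turn":[0,0,0],"fingers":0},
  {"delta_pos":[-0.085,0.0765,0.155],"turn":[0,0,0],"fingers":0},
  {"delta_pos":[-0.085,0.0765,0.175],"turn":[0,0,0],"fingers":0},
  {"delta_pos":[-0.085,0.0765,0.184],"turn":[0,0,0],"fingers":0},
  {"delta_pos":[-0.085,0.0765,0.184],"turn":[0,0,0],"fingers":0},
])

```text
clock: 2.72
position: [0.6751, -0.0337, 0.058]
ee_rot: [0.707, 0.707, -0.0, -0.0]
ft_force: [0.9, -1.1, -1.2]
grip_width: 0.993
grasp_force: 0.0
```

```bash
python3 - <<'E'
from workcell import camera
import cv2,numpy as np
a=camera("top")["color"][140:320,240:480,::-1]
b=camera("scene")["color"][170:350,260:500,::-1]
cv2.imwrite("pics/g1.png",cv2.convertScaleAbs(cv2.resize(np.hstack([a,b]),(800,300)),alpha=1.4))
E
```

```text
(no output)
```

View pics/g1.png

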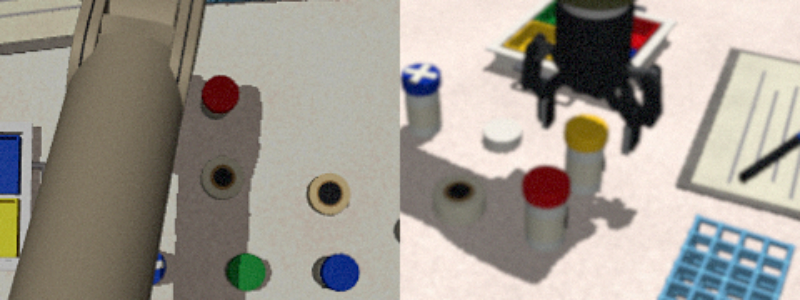

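Request:
move_arm([
  {"delta_pos":[-0.0037,0.001,0],"turn":[0,0,0],"fingers":0},
  {"delta_pos":[-0.0037,0.001,0],"turn":[0,0,0],"fingers":0.3},
  {"delta_pos":[-0.0037,0.001,0],"turn":[0,0,0],"fingers":1},
  {"delta_pos":[-0.0037,0.001,0],"turn":[0,0,0],"fingers":1},
  {"delta_pos":[-0.0037,0.001,0],"turn":[0,0,0],"fingers":1},
  {"delta_pos":[-0.0037,0.001,0],"turn":[0,0,0],"fingers":1},
  {"delta_pos":[-0.0037,0.001,0],"turn":[0,0,0],"fingers":1},
  {"delta_pos":[-0.0037,0.001,0],"turn":[0,0,0],"fingers":1},
], force=40)

```text
clock: 3.82
position: [0.6764, -0.0374, 0.0586]
ee_rot: [0.707, 0.707, 0.0, 0.0]
ft_force: [-2.9, -0.4, 5.2]
grip_width: 0.522
grasp_force: 40.7
```

Request:
move_arm([
  {"delta_pos":[0,0,-0.015],"turn":[0,0,0],"fingers":1},
  {"delta_pos":[0,0,-0.04],"turn":[0,0,0],"fingers":1},
  {"delta_pos":[0,0,-0.07],"turn":[0,0,0],"fingers":1},
  {"delta_pos":[0.01,-0.008,-0.095],"turn":[0,0,0],"fingers":1},
  {"delta_pos":[0.035,-0.027,-0.11],"turn":[0,0,0],"fingers":1},
  {"delta_pos":[0.065,-0.05,-0.12],"turn":[0,0,0],"fingers":1},
  {"delta_pos":[0.1,-0.077,-0.12],"turn":[0,0,0],"fingers":1},
  {"delta_pos":[0.135,-0.105,-0.12],"turn":[0,0,0],"fingers":1},
  {"delta_pos":[0.165,-0.128,-0.12],"turn":[0,0,0],"fingers":1},
  {"delta_pos":[0.19,-0.147,-0.12],"turn":[0,0,0],"fingers":1},
  {"delta_pos":[0.2025,-0.1567,-0.12],"turn":[0,0,0],"fingers":1},
  {"delta_pos":[0.2025,-0.1567,-0.12],"turn":[0,0,0],"fingers":1},
])

```text
clock: 5.32
position: [0.5195, 0.1656, 0.1787]
ee_rot: [0.707, 0.708, 0.0, -0.0]
ft_force: [-0.4, 0.4, -1.2]
grip_width: 0.527
grasp_force: 41.0
```

```bash
python3 - <<'E'
from workcell import camera
import cv2,numpy as np
b=camera("scene")["color"][90:290,260:500,::-1]
cv2.imwrite("pics/p1.png",cv2.convertScaleAbs(cv2.resize(b,(600,500)),alpha=1.4))
E
```

```text
(no output)
```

View pics/p1.png

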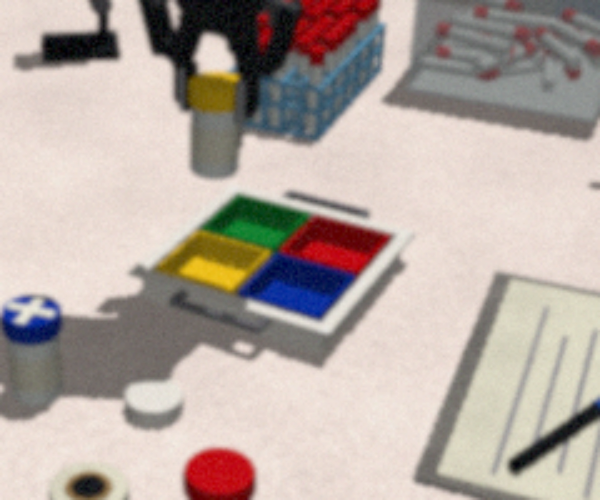

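The yellow pot hangs upright at (215,125), above the yellow bin at (212,262). I'll lower it now.

Request:
move_arm([
  {"delta_pos":[0,0,0.015],"turn":[0,0,0],"fingers":1},
  {"delta_pos":[0,0,0.035],"turn":[0,0,0],"fingers":1},
  {"delta_pos":[0,0,0.058],"turn":[0,0,0],"fingers":1},
  {"delta_pos":[0,0,0.08],"turn":[0,0,0],"fingers":1},
  {"delta_pos":[0,0,0.095],"turn":[0,0,0],"fingers":1},
  {"delta_pos":[0,0,0.103],"turn":[0,0,0],"fingers":1},
  {"delta_pos":[0,0,0.107],"turn":[0,0,0],"fingers":1},
  {"delta_pos":[0,0,0.109],"turn":[0,0,0],"fingers":1},
  {"delta_pos":[0,0,0.111],"turn":[0,0,0],"fingers":1},
  {"delta_pos":[0,0,0.112],"turn":[0,0,0],"fingers":1},
  {"delta_pos":[0,0,0.112],"turn":[0,0,0],"fingers":1},
])

```text
clock: 6.75
position: [0.5197, 0.1652, 0.0666]
ee_rot: [0.707, 0.707, 0.0, 0.0]
ft_force: [-0.3, 0.5, 0.8]
grip_width: 0.525
grasp_force: 41.1
```

Request:
move_arm([
  {"delta_pos":[0,0,0.0005],"turn":[0,0,0],"fingers":1},
  {"delta_pos":[0,0,0.0005],"turn":[0,0,0],"fingers":0.42},
  {"delta_pos":[0,0,0.0005],"turn":[0,0,0],"fingers":0.36},
  {"delta_pos":[0,0,0.0005],"turn":[0,0,0],"fingers":0.3},
  {"delta_pos":[0,0,0.0005],"turn":[0,0,0],"fingers":0.3},
  {"delta_pos":[0,0,0.0005],"turn":[0,0,0],"fingers":0.3},
  {"delta_pos":[0,0,-0.01],"turn":[0,0,0],"fingers":0.3},
  {"delta_pos":[0,0,-0.03],"turn":[0,0,0],"fingers":0.3},
  {"delta_pos":[0,0,-0.06],"turn":[0,0,0],"fingers":0.3},
  {"delta_pos":[0,0,-0.09],"turn":[0,0,0],"fingers":0.2},
  {"delta_pos":[0,0,-0.112],"turn":[0,0,0],"fingers":0},
  {"delta_pos":[0,0,-0.112],"turn":[0,0,0],"fingers":0},
])

```text
clock: 8.25
position: [0.5206, 0.1654, 0.1805]
ee_rot: [0.707, 0.707, 0.002, 0.0]
ft_force: [0.7, -0.2, -0.2]
grip_width: 0.997
grasp_force: 0.0
```

```bash
python3 - <<'E'
from workcell import camera
import cv2,numpy as np
b=camera("scene")["color"][90:290,260:500,::-1]
cv2.imwrite("pics/p2.png",cv2.convertScaleAbs(cv2.resize(b,(600,500)),alpha=1.4))
E
```

```text
(no output)
```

View pics/p2.png

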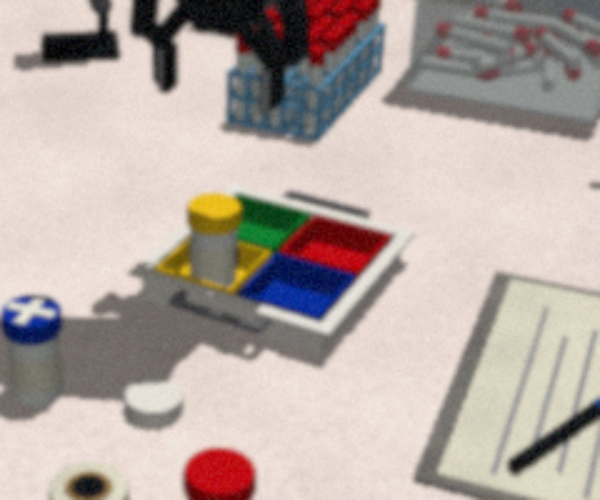

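The yellow pot stands upright in the yellow bin at (213,245). Next is the red pot.

Request:
move_arm([
  {"delta_pos":[-0.025,0.013,0],"turn":[0,0,0],"fingers":0},
  {"delta_pos":[-0.07,0.037,0],"turn":[0,0,0],"fingers":0},
  {"delta_pos":[-0.12,0.064,0],"turn":[0,0,0],"fingers":0},
  {"delta_pos":[-0.17,0.09,0],"turn":[0,0,0],"fingers":0},
  {"delta_pos":[-0.22,0.117,0],"turn":[0,0,0],"fingers":0},
  {"delta_pos":[-0.265,0.141,0],"turn":[0,0,0],"fingers":0},
  {"delta_pos":[-0.29,0.154,0],"turn":[0,0,0],"fingers":0},
  {"delta_pos":[-0.2977,0.1585,0.015],"turn":[0,0,0],"fingers":0},
  {"delta_pos":[-0.2977,0.1585,0.045],"turn":[0,0,0],"fingers":0},
  {"delta_pos":[-0.2977,0.1585,0.08],"turn":[0,0,0],"fingers":0},
  {"delta_pos":[-0.2977,0.1585,0.108],"turn":[0,0,0],"fingers":0},
  {"delta_pos":[-0.2977,0.1585,0.1205],"turn":[0,0,0],"fingers":0},
])

```text
clock: 9.8
position: [0.6764, -0.1307, 0.0546]
ee_rot: [0.707, 0.708, -0.001, -0.002]
ft_force: [0.3, 0.8, 0.3]
grip_width: 0.999
grasp_force: 0.0
```

Request:
move_arm([
  {"delta_pos":[0,0,0],"turn":[0,0,0],"fingers":0},
  {"delta_pos":[0,0,0],"turn":[0,0,0],"fingers":0.3},
  {"delta_pos":[0,0,0],"turn":[0,0,0],"fingers":1},
  {"delta_pos":[0,0,0],"turn":[0,0,0],"fingers":1},
  {"delta_pos":[0,0,0],"turn":[0,0,0],"fingers":1},
  {"delta_pos":[0,0,0],"turn":[0,0,0],"fingers":1},
  {"delta_pos":[0,0,0],"turn":[0,0,0],"fingers":1},
], force=40)

```text
clock: 10.68
position: [0.6786, -0.1328, 0.059]
ee_rot: [0.707, 0.707, 0.001, 0.001]
ft_force: [-3.0, 0.7, 6.4]
grip_width: 0.525
grasp_force: 40.4
```

Request:
move_arm([
  {"delta_pos":[0,0,-0.015],"turn":[0,0,0],"fingers":1},
  {"delta_pos":[0,0,-0.045],"turn":[0,0,0],"fingers":1},
  {"delta_pos":[0,0,-0.08],"turn":[0,0,0],"fingers":1},
  {"delta_pos":[0.02,-0.004,-0.105],"turn":[0,0,0],"fingers":1},
  {"delta_pos":[0.06,-0.012,-0.12],"turn":[0,0,0],"fingers":1},
  {"delta_pos":[0.11,-0.022,-0.12],"turn":[0,0,0],"fingers":1},
  {"delta_pos":[0.16,-0.032,-0.12],"turn":[0,0,0],"fingers":1},
  {"delta_pos":[0.21,-0.042,-0.12],"turn":[0,0,0],"fingers":1},
  {"delta_pos":[0.26,-0.052,-0.12],"turn":[0,0,0],"fingers":1},
  {"delta_pos":[0.31,-0.061,-0.12],"turn":[0,0,0],"fingers":1},
  {"delta_pos":[0.355,-0.07,-0.12],"turn":[0,0,0],"fingers":1},
  {"delta_pos":[0.378,-0.075,-0.12],"turn":[0,0,0],"fingers":1},
])

```text
clock: 12.18
position: [0.6022, 0.2485, 0.1785]
ee_rot: [0.706, 0.708, 0.0, -0.0]
ft_force: [-0.4, -0.3, -1.0]
grip_width: 0.525
grasp_force: 40.9
```

Request:
move_arm([
  {"delta_pos":[0,0,0],"turn":[0,0,0],"fingers":1},
  {"delta_pos":[0,0,0],"turn":[0,0,0],"fingers":1},
  {"delta_pos":[0,0,0.02],"turn":[0,0,0],"fingers":1},
  {"delta_pos":[0,0,0.04],"turn":[0,0,0],"fingers":1},
  {"delta_pos":[0,0,0.06],"turn":[0,0,0],"fingers":1},
  {"delta_pos":[0,0,0.08],"turn":[0,0,0],"fingers":1},
  {"delta_pos":[0,0,0.095],"turn":[0,0,0],"fingers":1},
  {"delta_pos":[0,0,0.103],"turn":[0,0,0],"fingers":1},
  {"delta_pos":[0,0,0.107],"turn":[0,0,0],"fingers":1},
  {"delta_pos":[0,0,0.109],"turn":[0,0,0],"fingers":1},
  {"delta_pos":[0,0,0.111],"turn":[0,0,0],"fingers":1},
  {"delta_pos":[0,0,0.111],"turn":[0,0,0],"fingers":1},
])

```text
clock: 13.68
position: [0.6033, 0.2455, 0.0672]
ee_rot: [0.707, 0.707, 0.0, 0.0]
ft_force: [-0.1, -0.1, -1.2]
grip_width: 0.53
grasp_force: 40.8
```

Request:
move_arm([
  {"delta_pos":[0,0,0.0005],"turn":[0,0,0],"fingers":1},
  {"delta_pos":[0,0,0.001],"turn":[0,0,0],"fingers":1},
  {"delta_pos":[0,0,0.001],"turn":[0,0,0],"fingers":1},
])

```text
clock: 14.05
position: [0.6033, 0.2457, 0.067]
ee_rot: [0.707, 0.707, 0.001, -0.0]
ft_force: [-3.3, -0.5, 8.6]
grip_width: 0.525
grasp_force: 41.6
```

Touchdown. I'll release and rise.

Request:
move_arm([
  {"delta_pos":[0,0,0],"turn":[0,0,0],"fingers":0.42},
  {"delta_pos":[0,0,0],"turn":[0,0,0],"fingers":0.36},
  {"delta_pos":[0,0,0],"turn":[0,0,0],"fingers":0.3},
  {"delta_pos":[0,0,0],"turn":[0,0,0],"fingers":0.3},
  {"delta_pos":[0,0,0],"turn":[0,0,0],"fingers":0.3},
  {"delta_pos":[0,0,-0.01],"turn":[0,0,0],"fingers":0.3},
  {"delta_pos":[0,0,-0.03],"turn":[0,0,0],"fingers":0.3},
  {"delta_pos":[0,0,-0.06],"turn":[0,0,0],"fingers":0.3},
  {"delta_pos":[0,0,-0.09],"turn":[0,0,0],"fingers":0.2},
  {"delta_pos":[0,0,-0.112],"turn":[0,0,0],"fingers":0},
  {"delta_pos":[0,0,-0.112],"turn":[0,0,0],"fingers":0},
  {"delta_pos":[0,0,-0.112],"turn":[0,0,0],"fingers":0},
])

```text
clock: 15.55
position: [0.6028, 0.2454, 0.1778]
ee_rot: [0.707, 0.707, 0.0, -0.0]
ft_force: [0.5, 0.5, 0.4]
grip_width: 0.996
grasp_force: 0.0
```

```bash
python3 - <<'E'
from workcell import camera
import cv2,numpy as np
b=camera("scene")["color"][90:290,260:500,::-1]
cv2.imwrite("pics/p3.png",cv2.convertScaleAbs(cv2.resize(b,(600,500)),alpha=1.4))
E
```

```text
(no output)
```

View pics/p3.png

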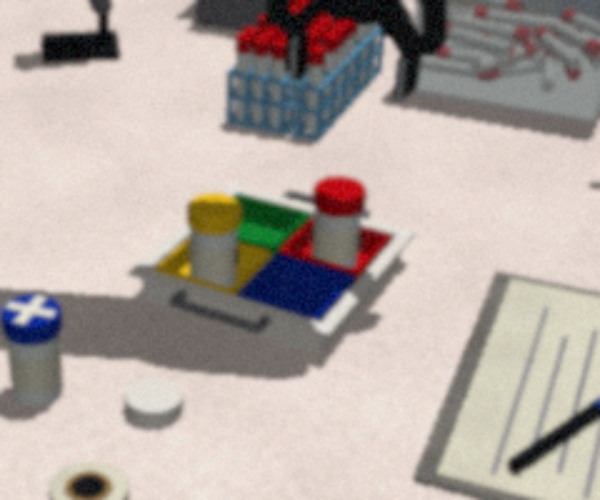

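The red pot stands upright in the red bin at (340,220). Next is green.

Request:
move_arm([
  {"delta_pos":[-0.025,-0.009,0],"turn":[0,0,0],"fingers":0},
  {"delta_pos":[-0.075,-0.027,0],"turn":[0,0,0],"fingers":0},
  {"delta_pos":[-0.125,-0.045,0],"turn":[0,0,0],"fingers":0},
  {"delta_pos":[-0.18,-0.065,0],"turn":[0,0,0],"fingers":0},
  {"delta_pos":[-0.235,-0.085,0],"turn":[0,0,0],"fingers":0},
  {"delta_pos":[-0.29,-0.105,0],"turn":[0,0,0],"fingers":0},
  {"delta_pos":[-0.34,-0.124,0],"turn":[0,0,0],"fingers":0},
  {"delta_pos":[-0.38,-0.138,0],"turn":[0,0,0],"fingers":0},
  {"delta_pos":[-0.4025,-0.146,0],"turn":[0,0,0],"fingers":0},
  {"delta_pos":[-0.4025,-0.146,0.01],"turn":[0,0,0],"fingers":0},
  {"delta_pos":[-0.4025,-0.146,0.04],"turn":[0,0,0],"fingers":0},
  {"delta_pos":[-0.4025,-0.146,0.07],"turn":[0,0,0],"fingers":0},
])

```text
clock: 17.1
position: [0.4571, -0.1557, 0.1061]
ee_rot: [0.707, 0.708, -0.0, -0.0]
ft_force: [0.5, -0.1, 0.5]
grip_width: 1.005
grasp_force: 0.0
```

Request:
move_arm([
  {"delta_pos":[0,0,0.03],"turn":[0,0,0],"fingers":0},
  {"delta_pos":[0,0,0.05],"turn":[0,0,0],"fingers":0},
  {"delta_pos":[0,0,0.05],"turn":[0,0,0],"fingers":0},
  {"delta_pos":[0,0,0.05],"turn":[0,0,0],"fingers":0.3},
  {"delta_pos":[0,0,0.05],"turn":[0,0,0],"fingers":1},
  {"delta_pos":[0,0,0.05],"turn":[0,0,0],"fingers":1},
  {"delta_pos":[0,0,0.05],"turn":[0,0,0],"fingers":1},
  {"delta_pos":[0,0,0.05],"turn":[0,0,0],"fingers":1},
  {"delta_pos":[0,0,0.05],"turn":[0,0,0],"fingers":1},
  {"delta_pos":[0,0,0.05],"turn":[0,0,0],"fingers":1},
], force=40)

```text
clock: 18.35
position: [0.4576, -0.1571, 0.0587]
ee_rot: [0.707, 0.707, 0.001, 0.0]
ft_force: [-2.0, -0.4, 6.3]
grip_width: 0.527
grasp_force: 40.0
```

Request:
move_arm([
  {"delta_pos":[0,0,-0.015],"turn":[0,0,0],"fingers":1},
  {"delta_pos":[0,0,-0.05],"turn":[0,0,0],"fingers":1},
  {"delta_pos":[0,0,-0.09],"turn":[0,0,0],"fingers":1},
  {"delta_pos":[0,0,-0.12],"turn":[0,0,0],"fingers":1},
  {"delta_pos":[0.025,0.004,-0.13],"turn":[0,0,0],"fingers":1},
  {"delta_pos":[0.07,0.011,-0.13],"turn":[0,0,0],"fingers":1},
  {"delta_pos":[0.12,0.019,-0.13],"turn":[0,0,0],"fingers":1},
  {"delta_pos":[0.17,0.027,-0.13],"turn":[0,0,0],"fingers":1},
  {"delta_pos":[0.22,0.035,-0.13],"turn":[0,0,0],"fingers":1},
  {"delta_pos":[0.27,0.043,-0.13],"turn":[0,0,0],"fingers":1},
  {"delta_pos":[0.32,0.051,-0.13],"turn":[0,0,0],"fingers":1},
  {"delta_pos":[0.37,0.059,-0.13],"turn":[0,0,0],"fingers":1},
])

```text
clock: 19.85
position: [0.5163, 0.2144, 0.1892]
ee_rot: [0.707, 0.707, 0.001, 0.0]
ft_force: [0.9, 0.2, -0.2]
grip_width: 0.527
grasp_force: 41.0
```

Request:
move_arm([
  {"delta_pos":[0.025,0.004,0],"turn":[0,0,0],"fingers":1},
  {"delta_pos":[0.0342,0.0051,0],"turn":[0,0,0],"fingers":1},
  {"delta_pos":[0.0342,0.0051,0],"turn":[0,0,0],"fingers":1},
  {"delta_pos":[0.0342,0.0051,0.02],"turn":[0,0,0],"fingers":1},
  {"delta_pos":[0.0342,0.0051,0.045],"turn":[0,0,0],"fingers":1},
  {"delta_pos":[0.0342,0.0051,0.07],"turn":[0,0,0],"fingers":1},
  {"delta_pos":[0.0342,0.0051,0.09],"turn":[0,0,0],"fingers":1},
  {"delta_pos":[0.0342,0.0051,0.105],"turn":[0,0,0],"fingers":1},
  {"delta_pos":[0.0342,0.0051,0.114],"turn":[0,0,0],"fingers":1},
  {"delta_pos":[0.0342,0.0051,0.118],"turn":[0,0,0],"fingers":1},
  {"delta_pos":[0.0342,0.0051,0.12],"turn":[0,0,0],"fingers":1},
  {"delta_pos":[0.0342,0.0051,0.121],"turn":[0,0,0],"fingers":1},
])

```text
clock: 21.35
position: [0.5214, 0.2473, 0.0671]
ee_rot: [0.707, 0.707, 0.0, 0.0]
ft_force: [-0.7, 0.1, -1.0]
grip_width: 0.527
grasp_force: 41.1
```

Request:
move_arm([
  {"delta_pos":[0,0,0.0005],"turn":[0,0,0],"fingers":1},
  {"delta_pos":[0,0,0.001],"turn":[0,0,0],"fingers":1},
  {"delta_pos":[0,0,0.001],"turn":[0,0,0],"fingers":1},
])

```text
clock: 21.72
position: [0.5214, 0.2474, 0.0667]
ee_rot: [0.707, 0.707, 0.0, -0.0]
ft_force: [-3.2, -0.7, 6.8]
grip_width: 0.526
grasp_force: 41.7
```

Request:
move_arm([
  {"delta_pos":[0,0,0],"turn":[0,0,0],"fingers":0.42},
  {"delta_pos":[0,0,0],"turn":[0,0,0],"fingers":0.36},
  {"delta_pos":[0,0,0],"turn":[0,0,0],"fingers":0.3},
  {"delta_pos":[0,0,0],"turn":[0,0,0],"fingers":0.3},
  {"delta_pos":[0,0,0],"turn":[0,0,0],"fingers":0.3},
  {"delta_pos":[0,0,-0.01],"turn":[0,0,0],"fingers":0.3},
  {"delta_pos":[0,0,-0.03],"turn":[0,0,0],"fingers":0.3},
  {"delta_pos":[0,0,-0.06],"turn":[0,0,0],"fingers":0.3},
  {"delta_pos":[0,0,-0.09],"turn":[0,0,0],"fingers":0.2},
  {"delta_pos":[0,0,-0.112],"turn":[0,0,0],"fingers":0},
  {"delta_pos":[0,0,-0.112],"turn":[0,0,0],"fingers":0},
  {"delta_pos":[0,0,-0.112],"turn":[0,0,0],"fingers":0},
])

```text
clock: 23.22
position: [0.5208, 0.247, 0.1773]
ee_rot: [0.707, 0.707, -0.0, -0.0]
ft_force: [-0.1, -0.8, -0.1]
grip_width: 0.999
grasp_force: 0.0
```

Request:
move_arm([
  {"delta_pos":[-0.03,-0.004,0],"turn":[0,0,0],"fingers":0},
  {"delta_pos":[-0.08,-0.01,0],"turn":[0,0,0],"fingers":0},
  {"delta_pos":[-0.13,-0.016,0],"turn":[0,0,0],"fingers":0},
  {"delta_pos":[-0.18,-0.023,0],"turn":[0,0,0],"fingers":0},
  {"delta_pos":[-0.23,-0.029,0],"turn":[0,0,0],"fingers":0},
  {"delta_pos":[-0.28,-0.036,0],"turn":[0,0,0],"fingers":0},
  {"delta_pos":[-0.33,-0.042,0],"turn":[0,0,0],"fingers":0},
  {"delta_pos":[-0.38,-0.048,0],"turn":[0,0,0],"fingers":0},
  {"delta_pos":[-0.43,-0.055,0],"turn":[0,0,0],"fingers":0},
  {"delta_pos":[-0.475,-0.06,0],"turn":[0,0,0],"fingers":0},
  {"delta_pos":[-0.51,-0.065,0],"turn":[0,0,0],"fingers":0},
  {"delta_pos":[-0.5195,-0.066,0],"turn":[0,0,0],"fingers":0},
])

```text
clock: 24.72
position: [0.4537, -0.2745, 0.177]
ee_rot: [0.708, 0.706, -0.001, -0.0]
ft_force: [0.3, 0.4, -0.8]
grip_width: 1.001
grasp_force: 0.0
```

```bash
python3 - <<'E'
from workcell import camera
import cv2,numpy as np
c=camera("scene")["color"][:,:,::-1]
cv2.imwrite("pics/p4.png",cv2.convertScaleAbs(cv2.resize(c[120:400,90:450],(720,560)),alpha=1.4))
E
```

```text
(no output)
```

View pics/p4.png

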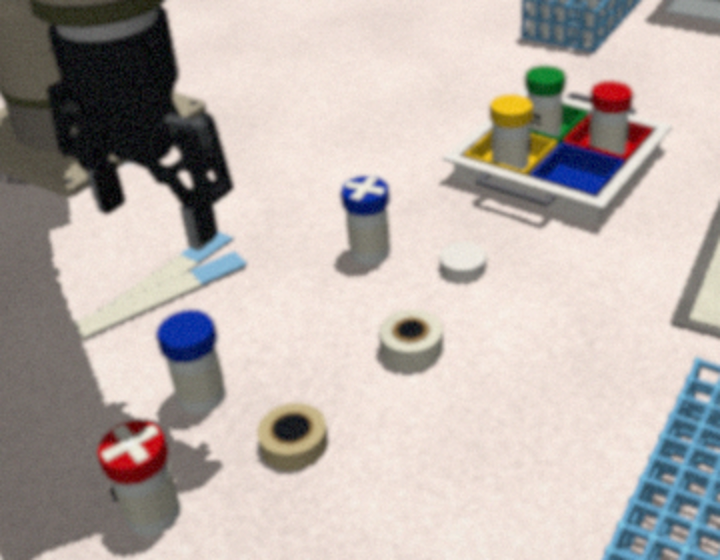

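Three pots stand in their bins: yellow (510,130), green (545,95) and red (610,115). The crossed pots haven't moved, and plain blue is at (190,360) below the gripper.

Request:
move_arm([
  {"delta_pos":[0,0,0.02],"turn":[0,0,0],"fingers":0},
  {"delta_pos":[0,0,0.05],"turn":[0,0,0],"fingers":0},
  {"delta_pos":[0,0,0.085],"turn":[0,0,0],"fingers":0},
  {"delta_pos":[0,0,0.11],"turn":[0,0,0],"fingers":0},
  {"delta_pos":[0,0,0.12],"turn":[0,0,0],"fingers":0},
  {"delta_pos":[0,0,0.12],"turn":[0,0,0],"fingers":0},
  {"delta_pos":[0,0,0.12],"turn":[0,0,0],"fingers":0.3},
  {"delta_pos":[0,0,0.12],"turn":[0,0,0],"fingers":1},
  {"delta_pos":[0,0,0.12],"turn":[0,0,0],"fingers":1},
  {"delta_pos":[0,0,0.12],"turn":[0,0,0],"fingers":1},
  {"delta_pos":[0,0,0.12],"turn":[0,0,0],"fingers":1},
  {"delta_pos":[0,0,0.12],"turn":[0,0,0],"fingers":1},
], force=40)

```text
clock: 26.28
position: [0.4556, -0.2727, 0.0587]
ee_rot: [0.707, 0.707, 0.0, 0.001]
ft_force: [-0.5, 0.6, 5.8]
grip_width: 0.523
grasp_force: 40.0
```

Request:
move_arm([
  {"delta_pos":[0,0,-0.015],"turn":[0,0,0],"fingers":1},
  {"delta_pos":[0,0,-0.05],"turn":[0,0,0],"fingers":1},
  {"delta_pos":[0,0,-0.09],"turn":[0,0,0],"fingers":1},
  {"delta_pos":[0,0,-0.12],"turn":[0,0,0],"fingers":1},
  {"delta_pos":[0.025,0.008,-0.13],"turn":[0,0,0],"fingers":1},
  {"delta_pos":[0.07,0.023,-0.13],"turn":[0,0,0],"fingers":1},
  {"delta_pos":[0.12,0.04,-0.13],"turn":[0,0,0],"fingers":1},
  {"delta_pos":[0.17,0.057,-0.13],"turn":[0,0,0],"fingers":1},
  {"delta_pos":[0.22,0.074,-0.13],"turn":[0,0,0],"fingers":1},
  {"delta_pos":[0.27,0.091,-0.13],"turn":[0,0,0],"fingers":1},
  {"delta_pos":[0.32,0.107,-0.13],"turn":[0,0,0],"fingers":1},
  {"delta_pos":[0.37,0.124,-0.13],"turn":[0,0,0],"fingers":1},
])

```text
clock: 27.78
position: [0.5796, 0.0991, 0.1891]
ee_rot: [0.707, 0.707, 0.001, 0.0]
ft_force: [0.2, 0.0, 0.2]
grip_width: 0.525
grasp_force: 41.0
```

Request:
move_arm([
  {"delta_pos":[0.04,0.014,0],"turn":[0,0,0],"fingers":1},
  {"delta_pos":[0.066,0.0223,0],"turn":[0,0,0],"fingers":1},
  {"delta_pos":[0.066,0.0223,0],"turn":[0,0,0],"fingers":1},
  {"delta_pos":[0.066,0.0223,0.02],"turn":[0,0,0],"fingers":1},
  {"delta_pos":[0.066,0.0223,0.045],"turn":[0,0,0],"fingers":1},
  {"delta_pos":[0.066,0.0223,0.07],"turn":[0,0,0],"fingers":1},
  {"delta_pos":[0.066,0.0223,0.09],"turn":[0,0,0],"fingers":1},
  {"delta_pos":[0.066,0.0223,0.105],"turn":[0,0,0],"fingers":1},
  {"delta_pos":[0.066,0.0223,0.114],"turn":[0,0,0],"fingers":1},
  {"delta_pos":[0.066,0.0223,0.118],"turn":[0,0,0],"fingers":1},
  {"delta_pos":[0.066,0.0223,0.12],"turn":[0,0,0],"fingers":1},
  {"delta_pos":[0.066,0.0223,0.121],"turn":[0,0,0],"fingers":1},
])

```text
clock: 29.28
position: [0.6017, 0.1637, 0.0672]
ee_rot: [0.707, 0.707, 0.0, 0.0]
ft_force: [-0.4, -0.8, -0.7]
grip_width: 0.525
grasp_force: 41.1
```

Request:
move_arm([
  {"delta_pos":[0,0,0.0005],"turn":[0,0,0],"fingers":1},
  {"delta_pos":[0,0,0.001],"turn":[0,0,0],"fingers":1},
  {"delta_pos":[0,0,0.001],"turn":[0,0,0],"fingers":1},
])

```text
clock: 29.65
position: [0.6018, 0.1638, 0.0667]
ee_rot: [0.707, 0.707, 0.001, -0.0]
ft_force: [-2.9, -0.5, 6.6]
grip_width: 0.524
grasp_force: 41.7
```

Request:
move_arm([
  {"delta_pos":[0,0,0],"turn":[0,0,0],"fingers":0.42},
  {"delta_pos":[0,0,0],"turn":[0,0,0],"fingers":0.36},
  {"delta_pos":[0,0,0],"turn":[0,0,0],"fingers":0.3},
  {"delta_pos":[0,0,0],"turn":[0,0,0],"fingers":0.3},
  {"delta_pos":[0,0,0],"turn":[0,0,0],"fingers":0.3},
  {"delta_pos":[0,0,-0.01],"turn":[0,0,0],"fingers":0.3},
  {"delta_pos":[0,0,-0.03],"turn":[0,0,0],"fingers":0.3},
  {"delta_pos":[0,0,-0.06],"turn":[0,0,0],"fingers":0.3},
  {"delta_pos":[0,0,-0.09],"turn":[0,0,0],"fingers":0.2},
  {"delta_pos":[0,0,-0.13],"turn":[0,0,0],"fingers":0},
  {"delta_pos":[0,0,-0.16],"turn":[0,0,0],"fingers":0},
  {"delta_pos":[0,0,-0.16],"turn":[0,0,0],"fingers":0},
])

```text
clock: 31.15
position: [0.6028, 0.1636, 0.23]
ee_rot: [0.707, 0.707, 0.003, 0.001]
ft_force: [0.2, -0.4, 0.9]
grip_width: 1.004
grasp_force: 0.0
```

```bash
python3 - <<'E'
from workcell import camera
import cv2,numpy as np
c=camera("scene")["color"][:,:,::-1]
cv2.imwrite("pics/p5.png",cv2.convertScaleAbs(cv2.resize(c[120:400,90:450],(720,560)),alpha=1.4))
E
```

```text
(no output)
```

View pics/p5.png

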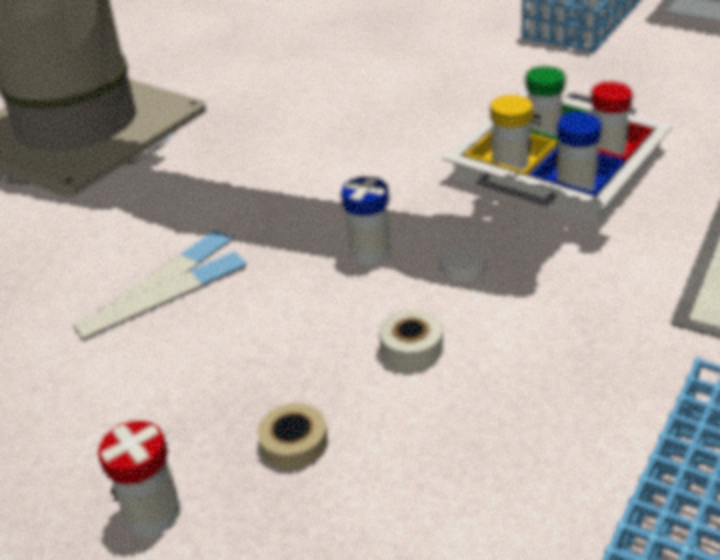

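All four pots stand upright in their own bins, around (545,125). The crossed pots are still standing at (365,220) and (138,475).

```bash
python3 -c "
from workcell import hand_in
print(hand_in())"
```

```text
the job is handed in; nothing more can be done
None
```

The red, yellow, green and blue pots each stand upright in the bin of their own colour, both crossed pots are still standing where they were, and the job was handed in at about 31 s of the 102 s allowed.

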